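# Assemble the filter stack on its tall post

## Robot

A 6-joint arm with a two-finger parallel gripper is mounted at the origin on a cart in front of the work surface, level with it; the furniture and walls round the work are solid. World frame = base frame: x ahead of the robot, y to its left, z up, the work surface at z = 0. Lengths are in m, angles in rad, forces in N, time in s.
With the tool pointing down it reaches from about 0.25 to 0.725 m from the base axis. Payload 9.7 kg.
Tool frame: the origin (TCP) lies midway between the tips of the shut fingers; the grasp point (between the pads) lies 19 mm behind it; z points along the fingers, y is the line along which they close (so a half turn about z gives the same grasp; the last joint's range is limited). The gripper opens to 85 mm and grips with 20 to 120 N. Pads are 22 mm wide; open, the fingers measure 114 mm over their backs; the gripper's body (76 mm by 85 mm) begins 54 mm behind the grasp point. The pads swing forward as they close: fully open they stand 13 mm farther back than shut.
Start: joints at [1.292, 0.087, 0.176, 1.66, 0, 1.571], TCP at [0.151, 0.529, 0.231] pointing down, gripper open.
Joint ranges: [-3.13, 3.13], [-0.85, 1.81], [-1.15, 1.24], [-2.2, 2.28], [-1.44, 1.52], [-3.14, 3.14]. Speed limits (rad/s): [2.22, 2.22, 2.57, 3.14, 3.14, 3.14].

## Interface

Orientations are given as a unit quaternion [x, y, z, w].
In Python, from bench import manip, cams gives the robot as it stands. The module is installed in compiled form; this text tells all that it offers.
- The arm moves only by the tool apply_moves, never from a script. Its argument "commands" is a list of rows, each a list of 7 numbers: the finger opening in m, from 0 to 0.0854, then the shift along the tool's x, y, z in m, then the turn, a rotation vector about the tool's x, y, z in rad. A call has 1 to 10 rows; each row shifts and turns the commanded pose from where the row before left it, along the tool's axes as they then stand; what a row does not reach is not made up. A row lasts 1/8 s, in which the tool goes at most 62.5 mm and 10.7 degrees, less where a joint would pass 70% of its speed; a pose out of reach is approached as far as the arm can. A call with a gripper value outside its range is refused whole. The fingers move at their own pace and stop on an object; "force" is the grip in N (left out, the last holds). Time passes only in rows, so rows that do not move let the fingers close. It gives the time, the measured TCP pose, the force, the opening and the grip force at its end, in the units of the state.
- manip.sense(): the state, without advancing time (a new reading comes with each control period).
- cams.read_camera(name): name is "side" or "top" or "wrist"; returns the picture (480x640x3 uint8, blue, green, red); there is no depth.
- cams.calibration(name): a dict with "fovy" (degrees; the focal length in pixels is half the picture's height over the tangent of half this angle, whatever the lens; pixels are square), "cx", "cy" (the principal point, pixels), "xyz" and "orientation" of the camera in the world. Camera axes: x right, y down, z forward; pixel columns grow to the right and rows downward; lengths in m; the calibration is good to about 2 mm. The wrist camera is an equidistant fisheye: a pixel r from the principal point sees the ray r / f radians off the axis. A picture is of the moment at which its call begins: read the wrist's pose just before it. calibration takes no time and is no camera call; for the wrist camera it gives the pose at the moment of the call.
- manip.finish_job(): hands the job in; it is judged then, once.
The state is a dict: "time": time; "joints": joint angles; "qvel": joint speeds; "effort": joint torques, N m; "eef_pos": TCP position; "orientation": TCP orientation; "force": force on the tool from outside, world axes, zero at the start; "ft_torque": the same for the moment, N m; "opening": finger opening in m; "finger_force": force on a finger pad.
Only numpy, scipy, OpenCV 4.12 (cv2) and the standard library are available. Lean on these libraries where they do the work, as an engineer would, in place of code of your own. Each camera call takes 0.05 s, during which the arm holds its last target. There are 200 camera calls.

## Task

Assemble the milk filter on the stand with the tall post: thread on the wide filter disc first, then the narrow spacer ring, then the small filter disc, and close the stack with the knobbed cap, each lying flat on the one below. Lower each piece down the post rather than letting it drop, and leave the bung, the vial and the petri dish where they are.

Things in the scene. Friction and masses are not known exactly. Their poses are not given: they have to be found in the camera images.
- wide_disc: Wide filter disc: steel ring disc with radial slots on its top, 64 mm across, 16 mm thick, with an 18 mm through hole in the middle. Lies flat on the worktop, loose, about 0.11 kg. Origin: centre of its underside, z up. Round: yaw is of no matter.
- spacer: Spacer ring: plain steel ring, the narrowest piece, 32 mm across, 14 mm high, with a 17 mm through hole. Lies flat on the worktop, loose, about 0.03 kg. Origin: centre of its underside, z up. Round: yaw is of no matter.
- small_disc: Small filter disc: like the wide one but 50 mm across, 16 mm thick, with an 18 mm through hole. Lies flat on the worktop, loose, about 0.07 kg. Origin: centre of its underside, z up. Round: yaw is of no matter.
- cap: Closing cap: steel cylinder 42 mm across, 24 mm high, with a dark knob on top (24 mm across, 14 mm high; 38 mm in all). A blind socket 18 mm wide, 16 mm deep in its underside goes over the post. Stands knob up, loose, about 0.08 kg. Grip it round the 42 mm body. Origin: centre of its underside, z up. Round: yaw is of no matter.
- tall_stand: Stand with the tall post, fixed: base plate 92 mm across, 8 mm high; seat 54 mm across, its top 12 mm above the worktop; steel post 10 mm thick in the middle, top at 70 mm, last 6 mm tapered to 4 mm. Stacked in order, the undersides lie at 12 (wide disc), 28 (spacer), 42 (small disc) and 58 mm (cap). Origin: centre of its underside, z up. Round: yaw is of no matter.
- short_stand: A spare stand with a short post, fixed to the worktop and not used: base 68 mm across, seat 40 mm across and 12 mm high, post 10 mm thick with its top only 36 mm above the worktop. Origin: centre of its underside, z up. Round: yaw is of no matter.
- bung: Brown-red rubber bung, 31 mm across, 26 mm high, standing loose among the pieces; a bystander. Origin: centre of its underside.
- vial: Sample vial with a red cap, 23 mm across, 56 mm high, standing loose among the pieces; a bystander. Origin: centre of its underside.
- dish: Low petri dish with pinkish filling, 61 mm across, 14 mm high, lying loose to the right; a bystander. Origin: centre of its underside.

How it is judged:
On the way, in this order (a step that is already met when the one before it is completed fails the run):
1. the wide filter disc lies flat in its place on the tall post, released (horizontal distance between wide_disc and tall_stand below 0.008 m and z of wide_disc in the frame of tall_stand between 0.009 and 0.015 m and angle between wide_disc's own z axis and vertical below 0.1 rad and linear speed of wide_disc below 0.03 m/s and contact force between wide_disc and the fingers below 0.1 N), for 0.2 s.
2. the spacer ring lies flat in its place on the tall post, released, with those before it still in place (horizontal distance between each of wide_disc, spacer and tall_stand below 0.008 m and z of wide_disc in the frame of tall_stand between 0.009 and 0.015 m and angle between each of wide_disc, spacer's own z axis and vertical below 0.1 rad and linear speed of each of wide_disc, spacer below 0.03 m/s and z of spacer in the frame of tall_stand between 0.025 and 0.031 m and contact force between spacer and the fingers below 0.1 N), for 0.2 s.
3. the small filter disc lies flat in its place on the tall post, released, with those before it still in place (horizontal distance between each of wide_disc, spacer, small_disc and tall_stand below 0.008 m and z of wide_disc in the frame of tall_stand between 0.009 and 0.015 m and angle between each of wide_disc, spacer, small_disc's own z axis and vertical below 0.1 rad and linear speed of each of wide_disc, spacer, small_disc below 0.03 m/s and z of spacer in the frame of tall_stand between 0.025 and 0.031 m and z of small_disc in the frame of tall_stand between 0.039 and 0.045 m and contact force between small_disc and the fingers below 0.1 N), for 0.2 s.
4. the cap lies flat in its place on the tall post, released, with those before it still in place (horizontal distance between each of wide_disc, spacer, small_disc, cap and tall_stand below 0.008 m and z of wide_disc in the frame of tall_stand between 0.009 and 0.015 m and angle between each of wide_disc, spacer, small_disc, cap's own z axis and vertical below 0.1 rad and linear speed of each of wide_disc, spacer, small_disc, cap below 0.03 m/s and z of spacer in the frame of tall_stand between 0.025 and 0.031 m and z of small_disc in the frame of tall_stand between 0.039 and 0.045 m and z of cap in the frame of tall_stand between 0.055 and 0.061 m and contact force between cap and the fingers below 0.1 N), for 0.2 s.
At the end, for the whole second after the job is handed in: Wide disc, spacer ring, small disc and cap are stacked in that order on the tall stand: each within 8 mm of its axis, its underside within 3 mm of 12, 28, 42 and 58 mm above the worktop, tilted less than 0.1 rad, released and at rest; bung, vial and dish within 30 mm of where they stood (all of step 4 and contact force between each of wide_disc, spacer, small_disc and the fingers below 0.1 N and distance of each of bung, vial, dish from where it was at the start of the episode below 0.03 m); the robot touches nothing.
It fails at once if the bung, the vial or the petri dish is pushed more than 30 mm from where it stood (distance of any of bung, vial, dish from where it was at the start of the episode above 0.03 m).
It fails at once if a piece drops down the tall post (faster than 0.6 m/s) instead of being lowered ((horizontal distance between wide_disc and tall_stand below 0.012 m and height (world z) of wide_disc below 0.075 m and linear speed of wide_disc above 0.6 m/s) or (horizontal distance between spacer and tall_stand below 0.012 m and height (world z) of spacer below 0.075 m and linear speed of spacer above 0.6 m/s) or (horizontal distance between small_disc and tall_stand below 0.012 m and height (world z) of small_disc below 0.075 m and linear speed of small_disc above 0.6 m/s) or (horizontal distance between cap and tall_stand below 0.012 m and height (world z) of cap below 0.075 m and linear speed of cap above 0.6 m/s)).
It also fails if it takes over 109 s, if anything falls off the work surface, if the arm or the gripper's body presses on something with over 40 N, if the wrist force passes 120 N, or if a joint passes its speed limit or range.

## Working session

There is one attempt and no reset: what is moved stays moved. The work goes in short steps, Python scripts to look and compute and a tool call to move; the robot and the scene stay as the last step left them, time stands still between calls to the robot, and variables do not carry over. Pictures are saved under pics/ and viewed, at most 14 in all, crops included, and the job is handed in when it is done.

Besides the shell and the picture viewer there is one more tool, called after ">>>" in YAML: its name, and indented under it one key for each argument. apply_moves: Moves the arm, as the interface text tells. Its arguments: {"type":"object","properties":{"commands":{"type":"array","items":{"type":"array","items":{"type":"number"}}},"force":{"type":"number"}},"required":["commands"]}

```bash
mkdir -p pics
python3 - <<'E'
from bench import manip,cams
import cv2
s=manip.sense();print({k:s[k] for k in('time','eef_pos','orientation','opening')})
for n in('top','side','wrist'):
    print(n,cams.calibration(n)); cv2.imwrite(f'pics/{n}0.png',cams.read_camera(n))
E
```

```text
{'time': 0.0, 'eef_pos': array([0.15131156, 0.52855428, 0.23058008]), 'orientation': array([ 1.38946484e-01,  9.90299675e-01, -6.49564796e-04, -7.75122269e-05]), 'opening': 0.08546968060829595}
top {'fovy': 50.04335079057452, 'cx': 322.4351939028907, 'cy': 239.41815732869924, 'xyz': array([ 0.35823758, -0.04735898,  1.01289508]), 'orientation': array([-0.69379637,  0.7136911 , -0.05638761,  0.07817959])}
side {'fovy': 43.27114356711355, 'cx': 321.3224778247317, 'cy': 240.42860205469523, 'xyz': array([0.7532652 , 0.78942224, 0.84081872]), 'orientation': array([ 0.10722958,  0.91362697, -0.38899131, -0.04973272])}
wrist {'fovy': 65.70646984690485, 'cx': 316.8278426421181, 'cy': 233.9224489905274, 'xyz': array([0.07214521, 0.55128601, 0.37275557]), 'orientation': array([0.7879141 , 0.59433096, 0.09622438, 0.12923988])}
```

View pics/top0.png

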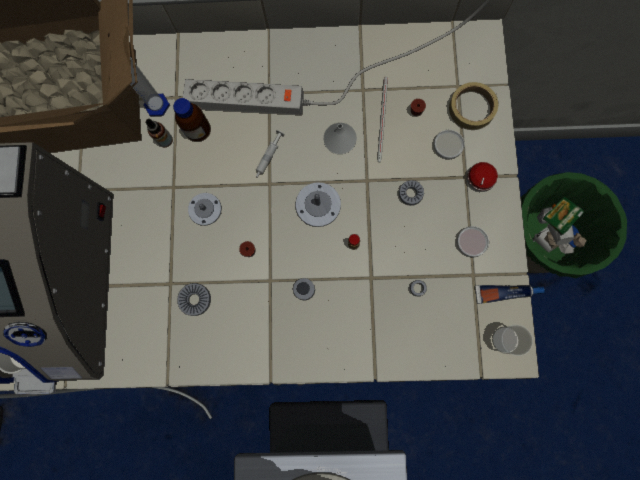

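View pics/side0.png

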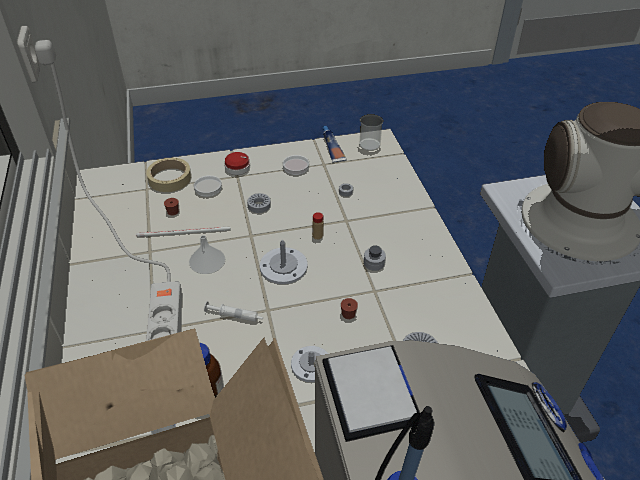

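The top view shows the tall stand at (318,204), wide disc (193,299), cap (303,289), spacer (418,288), small disc (411,192), bung (247,249), vial (354,241) and dish (472,241). The short stand is at (204,208). The side view agrees, with an instrument standing tall at y > 0.35 or so.

```bash
cat > h.py <<'E'
import numpy as np,cv2
from scipy.spatial.transform import Rotation as R
from bench import manip,cams
def ray(c,u,v,fish=False):
    f=240/np.tan(np.radians(c['fovy'])/2); d=np.array([u-c['cx'],v-c['cy']])/f
    if fish:
        t=np.hypot(*d); k=np.sin(t)/t if t>1e-9 else 1; d=np.array([d[0]*k,d[1]*k,np.cos(t)])
    else: d=np.array([d[0],d[1],1])
    return np.array(c['xyz']),R.from_quat(c['orientation']).as_matrix()@d
def onz(c,u,v,z,fish=False):
    o,d=ray(c,u,v,fish); return o+d*(z-o[2])/d[2]
def proj(c,p,fish=False):
    f=240/np.tan(np.radians(c['fovy'])/2); q=R.from_quat(c['orientation']).as_matrix().T@(np.array(p)-c['xyz'])
    if fish:
        r=np.hypot(q[0],q[1]); t=np.arctan2(r,q[2]); return c['cx']+f*t*q[0]/r,c['cy']+f*t*q[1]/r
    return c['cx']+f*q[0]/q[2],c['cy']+f*q[1]/q[2]
E
python3 - <<'E'
from h import *
im=cv2.imread('pics/top0.png'); c=cams.calibration('top')
hsv=cv2.cvtColor(im,cv2.COLOR_BGR2HSV)
print('tile',hsv[260,330],hsv[320,330])
P={'wide':(193,299,.012,22),'cap':(303,289,.012,18),'spacer':(418,288,.01,16),'small':(411,192,.012,19),'tall':(318,204,.008,30),'short':(204,208,.008,24),'bung':(247,249,.015,14),'vial':(354,241,.03,14),'dish':(472,241,.01,22)}
for n,(u,v,z,h) in P.items():
    cr=im[v-h:v+h,u-h:u+h].astype(np.float32); bg=np.median(np.r_[cr[:3].reshape(-1,3),cr[-3:].reshape(-1,3)],0)
    m=(np.linalg.norm(cr-bg,axis=2)>28).astype(np.uint8)
    m=cv2.morphologyEx(m,cv2.MORPH_OPEN,np.ones((2,2)))
    k=max(cv2.findContours(m,0,1)[0],key=cv2.contourArea); (a,b),r=cv2.minEnclosingCircle(k)
    e=cv2.fitEllipse(cv2.convexHull(k)); x,y=e[0][0]+u-h,e[0][1]+v-h
    p=onz(c,x,y,z); print(n,np.round([x,y,e[1][0],e[1][1],2*r],1),p.round(4), 'dia',np.mean(e[1])*p[2]*0+np.mean(e[1])*(c['xyz'][2]-z)/(240/np.tan(np.radians(c['fovy']/2))))
big=cv2.resize(im[150:340,150:500],None,fx=2.2,fy=2.2,interpolation=cv2.INTER_CUBIC);cv2.imwrite('pics/crop.png',big)
E
```

```text
tile [ 26  26 148] [ 28  23 142]
wide [191.2 292.3  48.6  49.4  50.5] [0.4543 0.2413 0.012 ] dia 0.09542628197210533
cap [302.5 288.4  23.9  44.6  36. ] [0.4558 0.0226 0.012 ] dia 0.06669272488526799
spacer [417.2 270.8  32.   52.7  32.6] [ 0.484  -0.2022  0.01  ] dia 0.08262830901825834
small [410.4 189.4  31.2  43.4  40.2] [ 0.6485 -0.1982  0.012 ] dia 0.07261409487933707
tall [318.6 204.3  26.4  27.3  27.3] [ 0.625  -0.0128  0.008 ] dia 0.052454634101939845
short [203.2 208.1  19.1  23.9  24.2] [0.625  0.2219 0.008 ] dia 0.04201967123740208
bung [248.  249.9  16.3  17.1  17.2] [0.5348 0.1291 0.015 ] dia 0.03244504316524881
vial [352.9 242.1  16.3  17.4  17.9] [ 0.5412 -0.0783  0.03  ] dia 0.0321332538388932
dish [472.2 240.2  33.   42.5  43.4] [ 0.5413 -0.3133  0.01  ] dia 0.07368676518461152
```

View pics/crop.png

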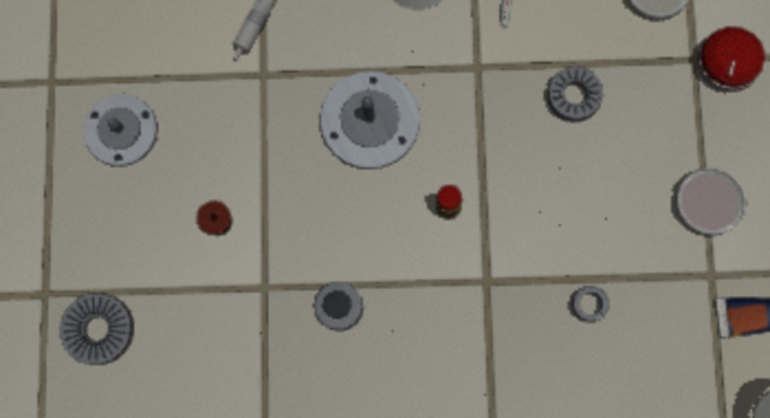

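View pics/wrist0.png

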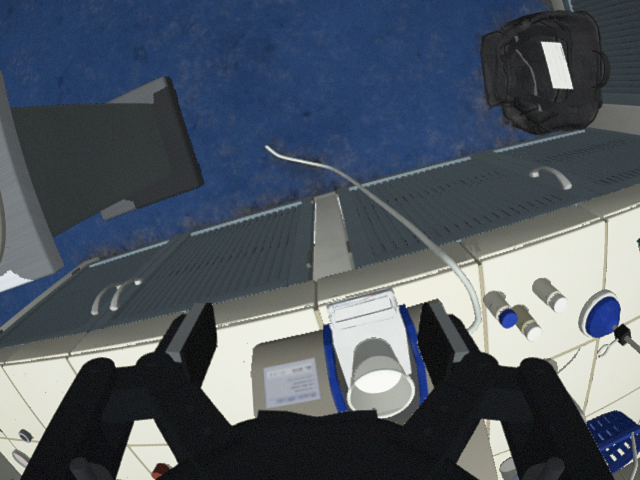

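The wrist shows the instrument directly under the gripper; the crop shows the tall stand's base at (369,120), wide disc (96,328), cap (339,307), spacer (590,304) and small disc (575,94), which are crop pixels at 2.2x. I'll refine with a low-saturation mask and by intersecting rays from the side view.

```bash
python3 - <<'E'
from h import *
im=cv2.imread('pics/top0.png'); c=cams.calibration('top'); hsv=cv2.cvtColor(cv2.GaussianBlur(im,(3,3),0),cv2.COLOR_BGR2HSV)
sat=cv2.inRange(hsv,(0,0,0),(179,17,255))|cv2.inRange(hsv,(85,0,0),(135,90,255))
P={'wide':(193,299,.014,22),'cap':(304,290,.02,16),'spacer':(418,288,.012,13),'small':(411,193,.014,18),'tall':(318,204,.008,28),'short':(204,208,.008,22)}
for n,(u,v,z,h) in P.items():
    m=cv2.morphologyEx(sat[v-h:v+h,u-h:u+h],cv2.MORPH_CLOSE,np.ones((3,3)))
    k=max(cv2.findContours(m,0,1)[0],key=cv2.contourArea); e=cv2.fitEllipse(cv2.convexHull(k)); x,y=e[0][0]+u-h,e[0][1]+v-h
    print(n,np.round([x,y,*e[1]],1),onz(c,x,y,z).round(4),'dia',round(np.mean(e[1])*(c['xyz'][2]-z)/514,4))
s=cams.calibration('side')
for n,p in {'tallpost':(.625,-.0128,.07),'small':(.645,-.2,.016),'cap':(.4558,.0226,.038),'spacer':(.456,-.2,.014)}.items(): print(n,np.round(proj(s,p),1))
print('machine top-left corner rays', onz(c,112,190,.0),onz(c,112,190,.2),onz(c,103,380,.2))
E
python3 - <<'E'
import cv2
im=cv2.imread('pics/side0.png');cv2.imwrite('pics/sc.png',cv2.resize(im[170:290,230:400],None,fx=4,fy=4,interpolation=cv2.INTER_CUBIC))
E
```

```text
wide [193.3 299.2  32.6  34.4] [0.4405 0.2363 0.014 ] dia 0.0651
cap [303.5 288.7  22.3  22.9] [0.4544 0.0201 0.02  ] dia 0.0437
spacer [417.9 287.7  16.6  17.8] [ 0.4509 -0.2013  0.012 ] dia 0.0335
small [411.  192.3  24.8  26.3] [ 0.642  -0.1988  0.014 ] dia 0.0496
tall [317.7 204.1  44.9  47.1] [ 0.6255 -0.011   0.008 ] dia 0.0899
short [204.1 208.5  33.4  34.9] [0.6242 0.2201 0.008 ] dia 0.0668
tallpost [283.8 237.7]
small [258.6 198.4]
cap [375.9 248.5]
spacer [344.6 186.5]
machine top-left corner rays [0.6722891  0.41549569 0.        ] [0.61027843 0.32410327 0.2       ] [0.30412718 0.32193094 0.2       ]
```

View pics/sc.png

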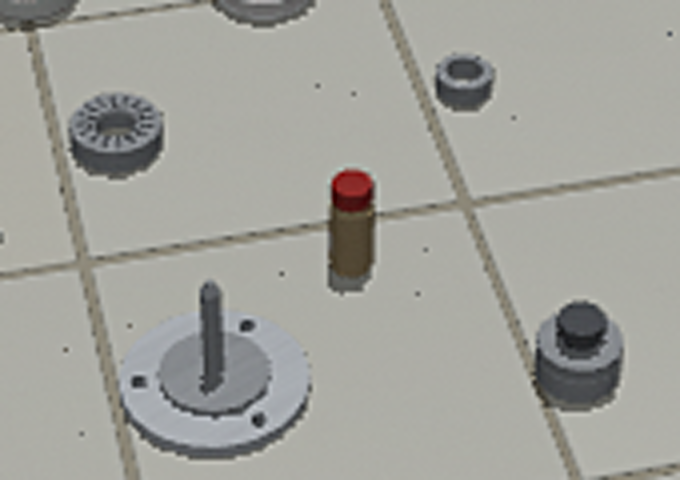

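The side view agrees to about 3 mm: post tip at (282,241), predicted (284,238). That is good enough to set out, so I'll move over the wide disc with the tool square to the world (tool x = -X, y = +Y, z down).

>>> apply_moves:
  commands:
    - [0.085,0,0,-0.03,0,0,-0.14]
    - [0.085,0,0,-0.03,0,0,-0.14]
    - [0.085,-0.01,-0.046,0,0,0,0]
    - [0.085,-0.01,-0.046,0,0,0,0]
    - [0.085,-0.01,-0.046,0,0,0,0]
    - [0.085,-0.01,-0.046,0,0,0,0]
    - [0.085,-0.01,-0.046,0,0,0,0]
    - [0.085,0,0,0,0,0,0]
  force: 40

```text
time: 1.15
eef_pos: [0.2019, 0.2969, 0.292]
orientation: [0.001, 1.0, 0.001, 0.001]
force: [0.9, 0.3, -0.1]
opening: 0.085
finger_force: 0.0
```

>>> apply_moves:
  commands:
    - [0.085,-0.048,-0.0125,0.02,0,0,0]
    - [0.085,-0.048,-0.0125,0.02,0,0,0]
    - [0.085,-0.048,-0.0125,0.02,0,0,0]
    - [0.085,-0.048,-0.0125,0.02,0,0,0]
    - [0.085,-0.048,-0.0125,0.02,0,0,0]
    - [0.085,0,0,0,0,0,0]
    - [0.085,0,0,0,0,0,0]

```text
time: 2.02
eef_pos: [0.4415, 0.2371, 0.1909]
orientation: [-0.001, 1.0, -0.0, -0.001]
force: [-0.4, 1.2, -0.3]
opening: 0.085
finger_force: 0.0
```

```bash
cat >> h.py <<'E'
def wr(name,pts):
    c=cams.calibration('wrist'); s=manip.sense(); im=cams.read_camera('wrist'); cv2.imwrite(f'pics/{name}.png',im)
    import pickle; pickle.dump(c,open(f'pics/{name}.pkl','wb'))
    print(s['time'],s['eef_pos'].round(4),R.from_quat(s['orientation']).as_matrix()[:,:2].T.round(3).tolist(),round(s['opening'],4))
    for p in pts: print(p,np.round(proj(c,p,True),1))
E
python3 - <<'E'
from h import *
wr('w1',[(.4405,.2363,.016),(.4405,.2363,0),(.625,-.012,.012)])
E
```

```text
2.025 [0.4415 0.2371 0.1909] [[-1.0, -0.001, 0.001], [-0.001, 1.0, -0.0]] 0.085
(0.4405, 0.2363, 0.016) [316.3 207.3]
(0.4405, 0.2363, 0) [316.3 203. ]
(0.625, -0.012, 0.012) [112.4 357. ]
```

View pics/w1.png

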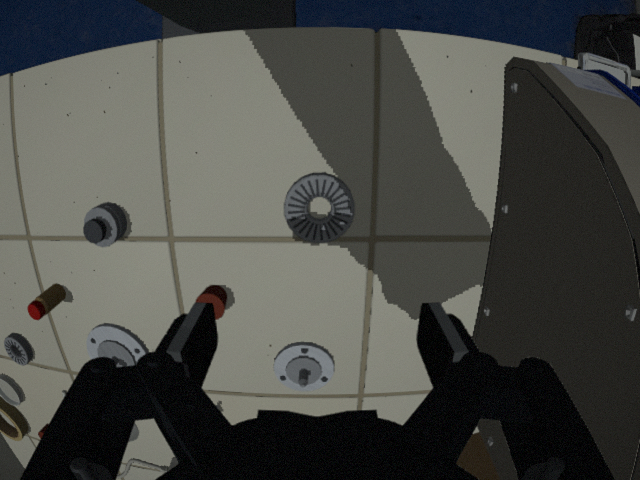

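The wide disc's hole is at (319.5,207.5), predicted (316.3,207.3), so its centre is at about (0.440, 0.239); the instrument stays well clear on the right. I'll descend and grip.

>>> apply_moves:
  commands:
    - [0.085,0.001,0.002,0.03,0,0,0]
    - [0.085,0,0,0.03,0,0,0]
    - [0.085,0,0,0.03,0,0,0]
    - [0.085,0,0,0.03,0,0,0]
    - [0.085,0,0,0.03,0,0,0]
    - [0.085,0,0,0.022,0,0,0]
    - [0.085,0,0,0.01,0,0,0]
    - [0.085,0,0,0.01,0,0,0]
    - [0.085,0,0,0,0,0,0]

```text
time: 3.2
eef_pos: [0.4406, 0.2388, -0.0006]
orientation: [-0.001, 1.0, 0.0, 0.0]
force: [-0.4, -0.8, 0.9]
opening: 0.0849
finger_force: 0.0
```

>>> apply_moves:
  commands:
    - [0.055,0,0,0,0,0,0]
    - [0.055,0,0,0,0,0,0]
    - [0.055,0,0,0,0,0,0]
    - [0.055,0,0,0,0,0,0]

```text
time: 3.7
eef_pos: [0.4412, 0.2389, 0.0007]
orientation: [-0.001, 1.0, 0.0, 0.001]
force: [-2.2, -0.5, 7.7]
opening: 0.059
finger_force: 41.9
```

Run:
```python
from h import *
wr('w2',[(.4412,.2389,.016)])
```

```text
3.7 [0.4412 0.2389 0.0007] [[-1.0, -0.001, -0.001], [-0.001, 1.0, 0.001]] 0.059
(0.4412, 0.2389, 0.016) [317.1 327.7]
```

View pics/w2.png

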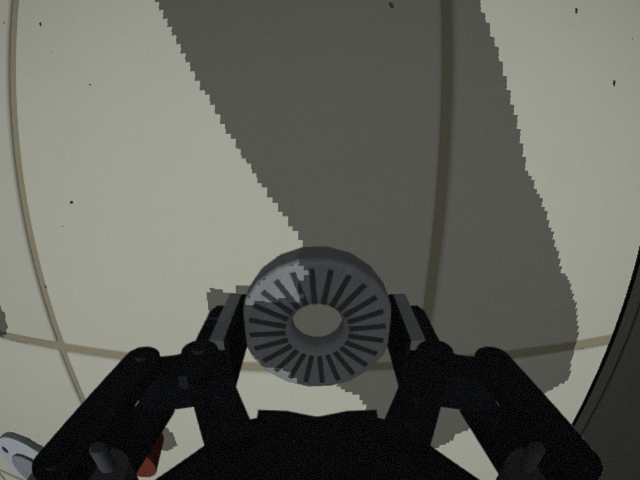

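The disc sits between the pads with the top rim of the hole centred at about (317,320), slightly robot-ward of the pad axis. I'll work out that offset and lift.

Run:
```python
from h import *
import pickle
c=pickle.load(open('pics/w2.pkl','rb'))
im=cv2.imread('pics/w2.png')
print(onz(c,317,319,.016,True),onz(c,317,318,.016,True),onz(c,317,320,.020,True))
```

```text
[0.43702073 0.238867   0.016     ] [0.43655022 0.23886628 0.016     ] [0.43500465 0.23886132 0.02      ]
```

>>> apply_moves:
  commands:
    - [0.055,0,0,-0.01,0,0,0]
    - [0.055,0,0,-0.02,0,0,0]
    - [0.055,0,0,-0.04,0,0,0]
    - [0.055,0,0,-0.04,0,0,0]
    - [0.055,0,0,-0.03,0,0,0]
    - [0.055,0,0,0,0,0,0]

```text
time: 4.5
eef_pos: [0.4419, 0.2392, 0.1422]
orientation: [-0.001, 1.0, 0.001, 0.002]
force: [0.6, -0.2, -2.5]
opening: 0.059
finger_force: 43.6
```

>>> apply_moves:
  commands:
    - [0.055,-0.03,-0.031,0.002,0,0,0]
    - [0.055,-0.03,-0.031,0.002,0,0,0]
    - [0.055,-0.03,-0.031,0.002,0,0,0]
    - [0.055,-0.03,-0.031,0.002,0,0,0]
    - [0.055,-0.03,-0.031,0.002,0,0,0]
    - [0.055,-0.03,-0.031,0.002,0,0,0]
    - [0.055,-0.03,-0.031,0.002,0,0,0]
    - [0.055,-0.03,-0.033,0.002,0,0,0]
    - [0.055,0,0,0,0,0,0]
    - [0.055,0,0,0,0,0,0]

```text
time: 5.75
eef_pos: [0.6804, -0.011, 0.122]
orientation: [-0.0, 1.0, 0.0, -0.001]
force: [-0.4, -0.1, -1.2]
opening: 0.0594
finger_force: 43.6
```

Run:
```python
from h import *
wr('w3',[(.625,-.012,.07),(.625,-.012,.012),(.625,-.012,.008)])
```

```text
5.75 [ 0.6804 -0.011   0.122 ] [[-1.0, -0.001, 0.002], [-0.001, 1.0, 0.0]] 0.0594
(0.625, -0.012, 0.07) [315.3 165.2]
(0.625, -0.012, 0.012) [315.7 153.7]
(0.625, -0.012, 0.008) [315.7 153.1]
```

View pics/w3.png

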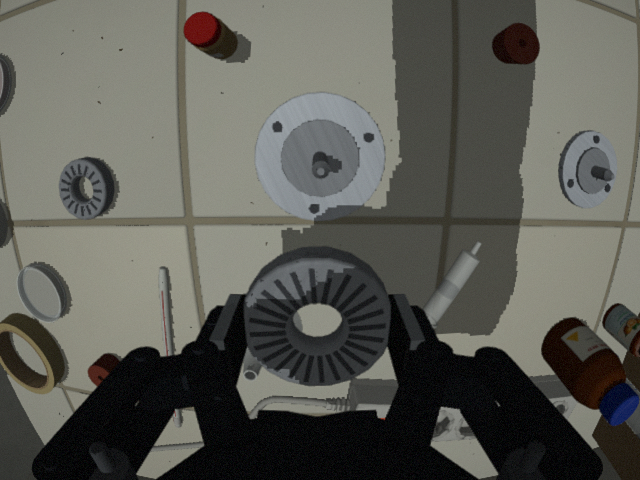

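The post tip is at (321,171), the base centre at (320,155) and the held disc's hole at (317.5,320.5). This puts the post at about (0.6275, -0.009), with the disc hole about 3.5 mm robot-ward of the TCP. I'll go above the post and check.

>>> apply_moves:
  commands:
    - [0.055,0.025,0.002,0,0,0,0]
    - [0.055,0.0245,0,0.01,0,0,0]
    - [0.055,0,0,0.02,0,0,0]
    - [0.055,0,0,0,0,0,0]
    - [0.055,0,0,0,0,0,0]

```text
time: 6.42
eef_pos: [0.6316, -0.0086, 0.0942]
orientation: [-0.001, 1.0, 0.0, 0.0]
force: [0.6, -0.1, -0.7]
opening: 0.0591
finger_force: 43.6
```

Run:
```python
from h import *
wr('w4',[(.6275,-.009,.07),(.6275,-.009,.012)])
im=cv2.imread('pics/w4.png')[230:400,230:410]
s=cams.read_camera('side'); cv2.imwrite('pics/s4.png',s); s=s[170:290,230:350]
cv2.imwrite('pics/v4.png',np.hstack([cv2.resize(im,(400,400)),cv2.resize(s,(400,400))]))
```

```text
6.425 [ 0.6316 -0.0086  0.0942] [[-1.0, -0.002, -0.001], [-0.002, 1.0, 0.0]] 0.0591
(0.6275, -0.009, 0.07) [316.3 277.2]
(0.6275, -0.009, 0.012) [316.4 238.4]
```

View pics/v4.png

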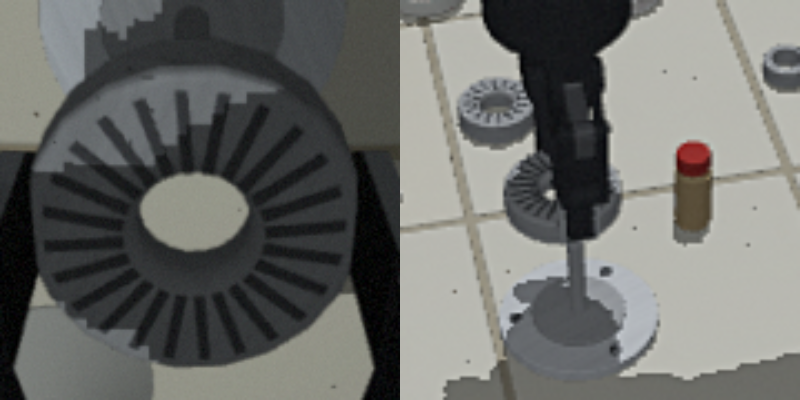

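Run:
```python
from h import *
s=cams.calibration('side')
for p in [(.6316,-.0086,.102),(.628,-.0086,.102),(.6275,-.009,.07),(.6275,-.009,.012),(.6375,-.009,.012),(.6275,.001,.012)]: print(p,np.round(proj(s,p),1))
im=cv2.imread('pics/s4.png'); a=cv2.imread('pics/side0.png')
d=cv2.absdiff(im,a).max(2)
c=cv2.resize(im[205:275,245:325],(800,700),interpolation=cv2.INTER_CUBIC)[:600]; cv2.imwrite('pics/s4c.png',c)
```

```text
(0.6316, -0.0086, 0.102) [280. 227.]
(0.628, -0.0086, 0.102) [282.  226.7]
(0.6275, -0.009, 0.07) [282.9 239.3]
(0.6275, -0.009, 0.012) [284.  261.3]
(0.6375, -0.009, 0.012) [278.8 262.1]
(0.6275, 0.001, 0.012) [285.  264.9]
```

View pics/s4c.png

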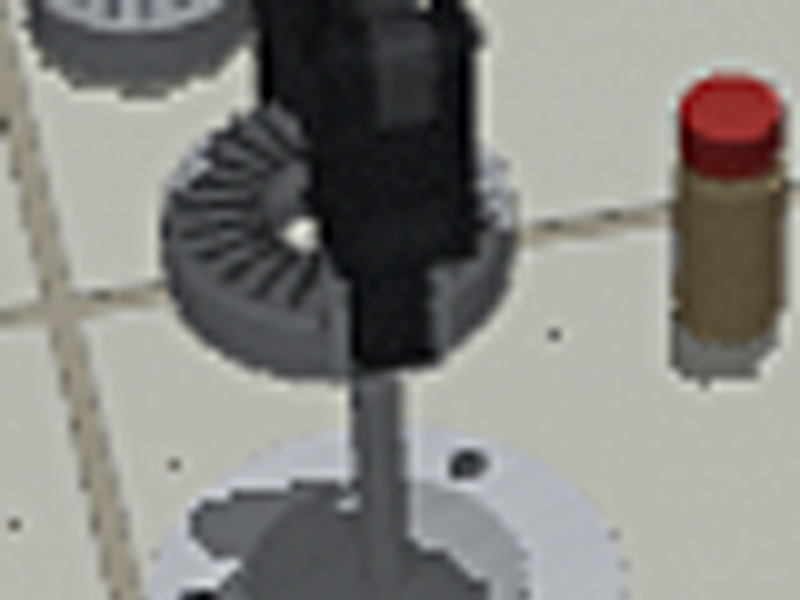

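In the side view the disc centre is at x = 338 in the crop and the post axis at 378, so the disc sits a few mm too far out; the close wrist ray says the opposite. The far wrist and top estimates lie between the two, so I'll split it: 4 mm towards the robot, then lower while watching the force.

>>> apply_moves:
  commands:
    - [0.055,0.004,0,0,0,0,0]
    - [0.055,0,0,0.01,0,0,0]
    - [0.055,0,0,0.01,0,0,0]
    - [0.055,0,0,0.006,0,0,0]
    - [0.055,0,0,0.006,0,0,0]
    - [0.055,0,0,0,0,0,0]

```text
time: 7.28
eef_pos: [0.6272, -0.0092, 0.0606]
orientation: [-0.001, 1.0, 0.0, -0.0]
force: [0.2, 0.1, -0.9]
opening: 0.0593
finger_force: 43.6
```

It is threaded with no force, so I'll lower on.

>>> apply_moves:
  commands:
    - [0.055,0,0,0.01,0,0,0]
    - [0.055,0,0,0.01,0,0,0]
    - [0.055,0,0,0.01,0,0,0]
    - [0.055,0,0,0.01,0,0,0]
    - [0.055,0,0,0.004,0,0,0]
    - [0.055,0,0,0,0,0,0]

```text
time: 8.02
eef_pos: [0.6273, -0.0092, 0.017]
orientation: [-0.001, 1.0, -0.0, -0.0]
force: [-0.7, 0.3, -1.0]
opening: 0.059
finger_force: 43.6
```

>>> apply_moves:
  commands:
    - [0.055,0,0,0.002,0,0,0]
    - [0.055,0,0,0,0,0,0]

```text
time: 8.28
eef_pos: [0.6276, -0.0092, 0.0154]
orientation: [-0.001, 1.0, -0.0, 0.0]
force: [-0.2, 1.1, -2.0]
opening: 0.0592
finger_force: 43.6
```

>>> apply_moves:
  commands:
    - [0.055,0,0,0.002,0,0,0]
    - [0.055,0,0,0.001,0,0,0]
    - [0.055,0,0,0,0,0,0]

```text
time: 8.65
eef_pos: [0.6276, -0.0092, 0.0128]
orientation: [-0.001, 1.0, 0.0, 0.0]
force: [-1.8, -0.3, 3.9]
opening: 0.0592
finger_force: 44.1
```

Contact at the right height, so I'll release, rise and look, keeping the view usable for the post position.

>>> apply_moves:
  commands:
    - [0.066,0,0,0,0,0,0]
    - [0.076,0,0,0,0,0,0]
    - [0.085,0,0,0,0,0,0]
    - [0.085,0,0,0,0,0,0]
    - [0.085,0,0,-0.03,0,0,0]
    - [0.085,0,0,-0.04,0,0,0]
    - [0.085,-0.0,0,-0.05,0,0,0]
    - [0.085,-0.025,0,-0.02,0,0,0]
    - [0.085,-0.025,0,0,0,0,0]
    - [0.085,0,0,0,0,0,0]

```text
time: 9.9
eef_pos: [0.6784, -0.0091, 0.1515]
orientation: [-0.001, 1.0, 0.0, -0.0]
force: [-0.6, 0.3, -1.1]
opening: 0.0848
finger_force: 0.0
```

Run:
```python
from h import *
wr('w5',[(.627,-.009,.07),(.627,-.009,.028),(.642,-.199,.016)])
```

```text
9.9 [ 0.6784 -0.0091  0.1515] [[-1.0, -0.001, 0.0], [-0.001, 1.0, 0.0]] 0.0848
(0.627, -0.009, 0.07) [317.3 165. ]
(0.627, -0.009, 0.028) [317.3 157. ]
(0.642, -0.199, 0.016) [ 95.6 181.6]
```

View pics/w5.png

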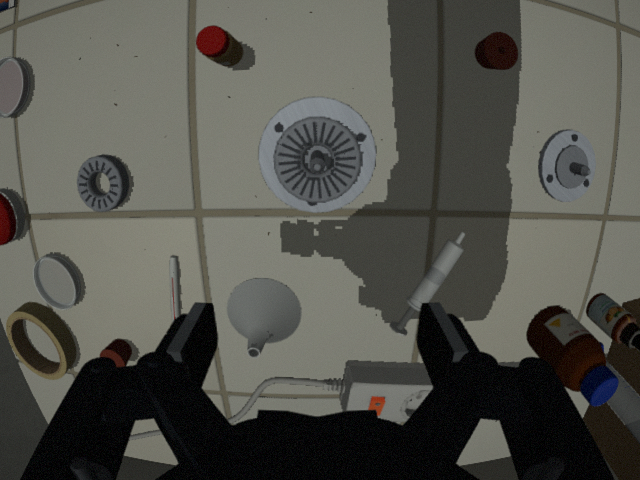

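The wide disc lies flat and centred on the stand, outline (318,159), post tip (318.5,164), predicted (317.3,165). On to the spacer, measured by mask from above.

>>> apply_moves:
  commands:
    - [0.085,0.0377,-0.0318,0,0,0,0]
    - [0.085,0.0377,-0.0318,0,0,0,0]
    - [0.085,0.0377,-0.0318,0,0,0,0]
    - [0.085,0.0377,-0.0318,0,0,0,0]
    - [0.085,0.0377,-0.0318,0,0,0,0]
    - [0.06,0.0377,-0.0318,0,0,0,0]
    - [0.06,0,0,0,0,0,0]
    - [0.06,0,0,0,0,0,0]

```text
time: 10.95
eef_pos: [0.4513, -0.1999, 0.1523]
orientation: [-0.0, 1.0, 0.0, 0.0]
force: [1.0, -0.7, 0.6]
opening: 0.06
finger_force: 0.0
```

```bash
cat >> h.py <<'E'
def look(name,p,h,ztop,thr=28):
    """silhouette ellipse of a piece near p, cast on z=ztop"""
    wr(name,[p]); import pickle; c=pickle.load(open(f'pics/{name}.pkl','rb')); im=cv2.imread(f'pics/{name}.png')
    u,v=np.round(proj(c,p,True)).astype(int); hsv=cv2.cvtColor(cv2.GaussianBlur(im,(3,3),0),cv2.COLOR_BGR2HSV)
    m=(cv2.inRange(hsv,(0,0,0),(179,19,255))|cv2.inRange(hsv,(80,0,0),(140,120,255)))[v-h:v+h,u-h:u+h]
    m=cv2.morphologyEx(cv2.morphologyEx(m,cv2.MORPH_OPEN,np.ones((3,3))),cv2.MORPH_CLOSE,np.ones((5,5)))
    cs,hi=cv2.findContours(m,cv2.RETR_CCOMP,cv2.CHAIN_APPROX_NONE)
    k=max(cs,key=cv2.contourArea); o=np.array([u-h,v-h])
    e=cv2.fitEllipse(cv2.convexHull(k)); q=np.array(e[0])+o
    print('outer',q.round(1),np.round(e[1],1),onz(c,*q,ztop,True).round(4),'mid',onz(c,*q,ztop/2,True).round(4))
    for j,i in zip(cs,hi[0]):
        if i[3]>=0 and len(j)>8: e=cv2.fitEllipse(j);q=np.array(e[0])+o; print('hole',q.round(1),np.round(e[1],1),onz(c,*q,ztop,True).round(4),'bottom',onz(c,*q,0,True).round(4))
E
python3 - <<'E'
from h import *
look('w6',(.4509,-.2013,.012),38,.014)
E
```

```text
10.95 [ 0.4513 -0.1999  0.1523] [[-1.0, -0.001, -0.0], [-0.001, 1.0, 0.0]] 0.06
(0.4509, -0.2013, 0.012) [315.3 218.6]
outer [315.5 220.5] [40.4 48.3] [ 0.4518 -0.2011  0.014 ] mid [ 0.4539 -0.2011  0.007 ]
hole [317.1 218.8] [18.1 22.1] [ 0.4505 -0.1999  0.014 ] bottom [ 0.4546 -0.1998  0.    ]
```

>>> apply_moves:
  commands:
    - [0.055,-0.001,-0.0005,0.03,0,0,0]
    - [0.055,0,0,0.03,0,0,0]
    - [0.055,0,0,0.03,0,0,0]
    - [0.055,0,0,0.03,0,0,0]
    - [0.055,0,0,0.02,0,0,0]
    - [0.055,0,0,0.0085,0,0,0]
    - [0.055,0,0,0,0,0,0]
    - [0.055,0,0,0,0,0,0]

```text
time: 12.0
eef_pos: [0.4532, -0.2007, 0.0047]
orientation: [-0.001, 1.0, -0.0, 0.001]
force: [0.2, -0.2, 0.5]
opening: 0.0552
finger_force: 0.0
```

>>> apply_moves:
  commands:
    - [0.025,0,0,0,0,0,0]
    - [0.022,0,0,0,0,0,0]
    - [0.022,0,0,0,0,0,0]
    - [0.022,0,0,0,0,0,0]
  force: 30

```text
time: 12.5
eef_pos: [0.453, -0.2009, 0.0046]
orientation: [-0.001, 1.0, -0.0, 0.001]
force: [-0.8, 0.4, 5.1]
opening: 0.0267
finger_force: 29.6
```

Run:
```python
from h import *
look('w7',(.4525,-.2005,.012),60,.014)
```

```text
12.5 [ 0.453  -0.2009  0.0046] [[-1.0, -0.001, -0.001], [-0.001, 1.0, -0.0]] 0.0267
(0.4525, -0.2005, 0.012) [317.9 316.7]
outer [316.7 338.2] [133.4 144.3] [ 0.4622 -0.201   0.014 ] mid [ 0.4671 -0.201   0.007 ]
hole [361.5 360. ] [6.7 7.9] [ 0.4745 -0.181   0.014 ] bottom [ 0.4855 -0.1789  0.    ]
hole [316.3 310.1] [23.6 38.6] [ 0.4481 -0.2012  0.014 ] bottom [ 0.4563 -0.2012  0.    ]
```

Gripped; every piece so far reads 5 mm under its size, so this is consistent. I'll lift, carry over to the post and check the spacer centre against the held offset of about -0.5 mm.

>>> apply_moves:
  commands:
    - [0.022,0,0,-0.015,0,0,0]
    - [0.022,0,0,-0.035,0,0,0]
    - [0.022,0,0,-0.04,0,0,0]
    - [0.022,0,0,-0.035,0,0,0]
    - [0.022,-0.035,0.0384,0,0,0,0]
    - [0.022,-0.035,0.0384,0,0,0,0]
    - [0.022,-0.035,0.0384,0,0,0,0]
    - [0.022,-0.035,0.0384,0,0,0,0]
    - [0.022,-0.0345,0.0384,0,0,0,0]
    - [0.022,0,0,0,0,0,0]

```text
time: 13.8
eef_pos: [0.6282, -0.0059, 0.1285]
orientation: [-0.002, 1.0, 0.0, -0.0]
force: [0.2, -0.9, -0.7]
opening: 0.0269
finger_force: 29.8
```

>>> apply_moves:
  commands:
    - [0.022,0,0,0.02,0,0,0]
    - [0.022,0,0,0.015,0,0,0]
    - [0.022,0,0,0,0,0,0]
    - [0.022,0,0,0,0,0,0]

```text
time: 14.3
eef_pos: [0.6268, -0.0089, 0.0947]
orientation: [-0.0, 1.0, -0.0, 0.0]
force: [0.2, 0.0, 0.2]
opening: 0.0272
finger_force: 29.8
```

Run:
```python
from h import *
wr('w8',[(.627,-.0087,.07)])
s=cams.read_camera('side'); cv2.imwrite('pics/s8.png',s)
```

```text
14.3 [ 0.6268 -0.0089  0.0947] [[-1.0, -0.001, -0.001], [-0.001, 1.0, -0.0]] 0.0272
(0.627, -0.0087, 0.07) [317.3 284.5]
```

>>> apply_moves:
  commands:
    - [0.022,0,0,0.01,0,0,0]
    - [0.022,0,0,0.006,0,0,0]
    - [0.022,0,0,0.006,0,0,0]
    - [0.022,0,0,0.006,0,0,0]
    - [0.022,0,0,0.004,0,0,0]
    - [0.022,0,0,0,0,0,0]

```text
time: 15.15
eef_pos: [0.6266, -0.0084, 0.0614]
orientation: [-0.001, 1.0, 0.0, -0.0]
force: [-0.3, -0.8, 1.0]
opening: 0.0264
finger_force: 29.8
```

>>> apply_moves:
  commands:
    - [0.022,0,0,0.008,0,0,0]
    - [0.022,0,0,0.008,0,0,0]
    - [0.022,0,0,0.006,0,0,0]
    - [0.022,0,0,0.003,0,0,0]
    - [0.022,0,0,0.002,0,0,0]
    - [0.022,0,0,0.0015,0,0,0]
    - [0.022,0,0,0,0,0,0]

```text
time: 16.02
eef_pos: [0.6268, -0.0085, 0.0333]
orientation: [-0.001, 1.0, -0.0, -0.0]
force: [0.3, -0.6, -1.0]
opening: 0.0269
finger_force: 29.8
```

>>> apply_moves:
  commands:
    - [0.022,0,0,0.001,0,0,0]
    - [0.022,0,0,0,0,0,0]

```text
time: 16.27
eef_pos: [0.627, -0.0085, 0.0327]
orientation: [-0.001, 1.0, -0.0, 0.0]
force: [-1.4, -0.2, 2.6]
opening: 0.0266
finger_force: 30.0
```

Contact, so I'll release, rise, and go over the small disc.

>>> apply_moves:
  commands:
    - [0.032,0,0,0,0,0,0]
    - [0.042,0,0,0,0,0,0]
    - [0.055,0,0,0,0,0,0]
    - [0.055,0,0,0,0,0,0]
    - [0.055,0,0,-0.03,0,0,0]
    - [0.055,0,0,-0.04,0,0,0]
    - [0.085,0,0,-0.05,0,0,0]
    - [0.085,-0.005,-0.06,0,0,0,0]
    - [0.085,-0.005,-0.06,0,0,0,0]
    - [0.085,-0.005,-0.06,0,0,0,0]

```text
time: 17.52
eef_pos: [0.6421, -0.1901, 0.1526]
orientation: [-0.001, 1.0, -0.0, 0.0]
force: [1.4, 0.3, 0.8]
opening: 0.0852
finger_force: 0.0
```

>>> apply_moves:
  commands:
    - [0.085,0,-0.009,0,0,0,0]
    - [0.085,0,0,0,0,0,0]
    - [0.085,0,0,0,0,0,0]

```text
time: 17.9
eef_pos: [0.6421, -0.1961, 0.1524]
orientation: [-0.001, 1.0, 0.0, -0.0]
force: [1.1, 2.0, 0.2]
opening: 0.0848
finger_force: 0.0
```

Run:
```python
from h import *
look('w9',(.642,-.199,.014),50,.016)
t=cams.read_camera('top'); s=cams.read_camera('side')
cv2.imwrite('pics/v9.png',np.hstack([cv2.resize(t[165:245,278:358],(400,400),interpolation=cv2.INTER_CUBIC),cv2.resize(s[210:290,243:323],(400,400),interpolation=cv2.INTER_CUBIC)]))
```

```text
17.9 [ 0.6421 -0.1961  0.1524] [[-1.0, -0.002, 0.0], [-0.002, 1.0, 0.0]] 0.0848
(0.642, -0.199, 0.014) [313.3 219.7]
outer [315.  220.3] [64.3 65.3] [ 0.6419 -0.1976  0.016 ] mid [ 0.6443 -0.1977  0.008 ]
hole [314.8 220.3] [21.5 24.5] [ 0.6419 -0.1978  0.016 ] bottom [ 0.6466 -0.1979  0.    ]
```

View pics/v9.png

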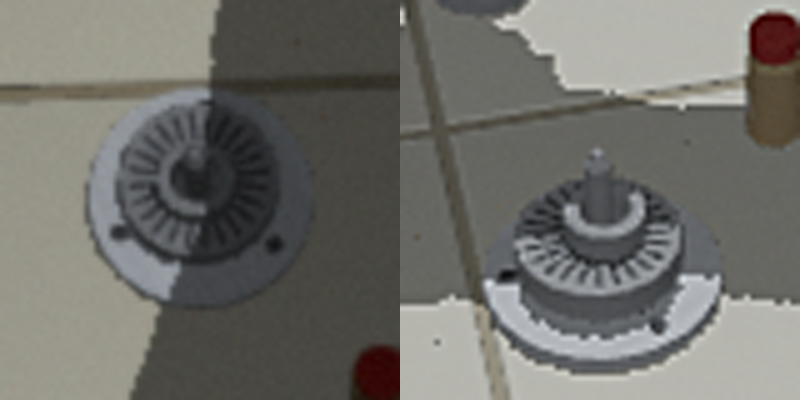

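The spacer lies flat on the wide disc (left: top view, centre (190,180); right: side view, (603,220)). Now I'll grip the small disc at about (0.643, -0.198).

>>> apply_moves:
  commands:
    - [0.075,-0.001,-0.001,0.03,0,0,0]
    - [0.075,0,0,0.03,0,0,0]
    - [0.075,0,0,0.03,0,0,0]
    - [0.075,0,0,0.03,0,0,0]
    - [0.075,0,0,0.02,0,0,0]
    - [0.075,0,0,0.01,0,0,0]
    - [0.075,0,0,0,0,0,0]
    - [0.075,0,0,0,0,0,0]

```text
time: 19.05
eef_pos: [0.6437, -0.1986, 0.0036]
orientation: [-0.001, 1.0, -0.0, 0.001]
force: [-0.8, -0.0, 0.4]
opening: 0.0749
finger_force: 0.0
```

>>> apply_moves:
  commands:
    - [0.045,0,0,0,0,0,0]
    - [0.04,0,0,0,0,0,0]
    - [0.04,0,0,0,0,0,0]
    - [0.04,0,0,0,0,0,0]
  force: 35

```text
time: 19.55
eef_pos: [0.6435, -0.1987, 0.0033]
orientation: [-0.001, 1.0, -0.0, 0.001]
force: [-0.6, 1.1, 6.1]
opening: 0.0442
finger_force: 36.4
```

Run:
```python
from h import *
look('w10',(.643,-.198,.014),50,.016)
```

```text
19.55 [ 0.6435 -0.1987  0.0033] [[-1.0, -0.001, -0.001], [-0.001, 1.0, -0.0]] 0.0442
(0.643, -0.198, 0.014) [318.6 320.8]
outer [317.4 314.1] [112.6 126.4] [ 0.6386 -0.1985  0.016 ] mid [ 0.6434 -0.1985  0.008 ]
hole [316.2 315.3] [28.7 43.9] [ 0.6391 -0.199   0.016 ] bottom [ 0.6488 -0.199   0.    ]
```

>>> apply_moves:
  commands:
    - [0.04,0,0,-0.015,0,0,0]
    - [0.04,0,0,-0.035,0,0,0]
    - [0.04,0,0,-0.04,0,0,0]
    - [0.04,0,0,-0.035,0,0,0]
    - [0.04,0.0034,0.038,0,0,0,0]
    - [0.04,0.0034,0.038,0,0,0,0]
    - [0.04,0.0034,0.038,0,0,0,0]
    - [0.04,0.0034,0.038,0,0,0,0]
    - [0.04,0.0034,0.038,0,0,0,0]
    - [0.04,0,0,0,0,0,0]

```text
time: 20.85
eef_pos: [0.6256, -0.0062, 0.1282]
orientation: [-0.002, 1.0, 0.0, 0.0]
force: [0.4, 0.0, -0.8]
opening: 0.0446
finger_force: 36.0
```

>>> apply_moves:
  commands:
    - [0.04,0,0,0.02,0,0,0]
    - [0.04,0,0,0.015,0,0,0]
    - [0.04,0,0,0,0,0,0]
    - [0.04,0,0,0,0,0,0]

```text
time: 21.35
eef_pos: [0.626, -0.0089, 0.0929]
orientation: [-0.0, 1.0, -0.0, 0.0]
force: [0.6, -0.5, -0.7]
opening: 0.0445
finger_force: 36.0
```

>>> apply_moves:
  commands:
    - [0.04,-0.0005,0,0.01,0,0,0]
    - [0.04,0,0,0.006,0,0,0]
    - [0.04,0,0,0.006,0,0,0]
    - [0.04,0,0,0.006,0,0,0]
    - [0.04,0,0,0.004,0,0,0]
    - [0.04,0,0,0,0,0,0]

```text
time: 22.1
eef_pos: [0.6261, -0.0084, 0.0599]
orientation: [-0.001, 1.0, 0.0, -0.0]
force: [0.2, 0.3, -0.9]
opening: 0.0446
finger_force: 36.0
```

Threaded. The final TCP z should be about 0.0453.

>>> apply_moves:
  commands:
    - [0.04,0,0,0.006,0,0,0]
    - [0.04,0,0,0.004,0,0,0]
    - [0.04,0,0,0.002,0,0,0]
    - [0.04,0,0,0.0015,0,0,0]
    - [0.04,0,0,0.001,0,0,0]
    - [0.04,0,0,0,0,0,0]
    - [0.04,0,0,0,0,0,0]

```text
time: 22.98
eef_pos: [0.6264, -0.0085, 0.0459]
orientation: [-0.001, 1.0, -0.0, 0.0]
force: [-0.5, 0.1, -0.7]
opening: 0.0445
finger_force: 36.0
```

>>> apply_moves:
  commands:
    - [0.04,0,0,0.001,0,0,0]
    - [0.04,0,0,0,0,0,0]

```text
time: 23.22
eef_pos: [0.6265, -0.0084, 0.0453]
orientation: [-0.001, 1.0, 0.0, 0.0]
force: [-1.6, 0.6, 3.0]
opening: 0.0448
finger_force: 36.4
```

Contact at the right height. I'll release, rise and go over the cap.

>>> apply_moves:
  commands:
    - [0.05,0,0,0,0,0,0]
    - [0.06,0,0,0,0,0,0]
    - [0.07,0,0,0,0,0,0]
    - [0.07,0,0,0,0,0,0]
    - [0.07,0,0,-0.03,0,0,0]
    - [0.07,0,0,-0.04,0,0,0]
    - [0.07,0,0,-0.04,0,0,0]
    - [0.07,0.043,0.0072,0,0,0,0]
    - [0.07,0.043,0.0072,0,0,0,0]
    - [0.07,0.043,0.0072,0,0,0,0]

```text
time: 24.48
eef_pos: [0.496, 0.0132, 0.1548]
orientation: [-0.001, 1.0, 0.0, 0.0]
force: [-0.0, 1.2, 0.6]
opening: 0.0701
finger_force: 0.0
```

>>> apply_moves:
  commands:
    - [0.07,0.043,0.0072,0,0,0,0]
    - [0.07,0,0,0,0,0,0]
    - [0.07,0,0,0,0,0,0]

```text
time: 24.85
eef_pos: [0.4547, 0.0201, 0.1552]
orientation: [-0.001, 1.0, 0.0, 0.001]
force: [-0.5, -0.6, 0.4]
opening: 0.0703
finger_force: 0.0
```

Run:
```python
from h import *
import pickle
look('w11',(.4544,.0205,.02),50,.024)
c=pickle.load(open('pics/w11.pkl','rb')); im=cv2.imread('pics/w11.png')
u,v=np.round(proj(c,(.4544,.0205,.03),True)).astype(int); h=45
g=cv2.cvtColor(im,cv2.COLOR_BGR2GRAY)[v-h:v+h,u-h:u+h]
w=im[170:320,230:400]; t=cams.read_camera('top')[165:245,278:358]; s=cams.read_camera('side')[210:290,243:323]
cv2.imwrite('pics/v11.png',np.hstack([cv2.resize(w,(340,300),interpolation=cv2.INTER_CUBIC)]+[cv2.resize(q,(230,300),interpolation=cv2.INTER_CUBIC) for q in(t,s)]))
for z in(0,.024,.038): print(z,np.round(proj(c,(.4544,.0205,z),True),1))
```

```text
24.85 [0.4547 0.0201 0.1552] [[-1.0, -0.001, -0.001], [-0.001, 1.0, 0.0]] 0.0703
(0.4544, 0.0205, 0.02) [317.5 220.4]
outer [319.  220.5] [55.4 58.8] [0.4532 0.0217 0.024 ] mid [0.4568 0.0217 0.012 ]
0 [317.5 213.6]
0.024 [317.5 221.9]
0.038 [317.5 227.4]
```

View pics/v11.png

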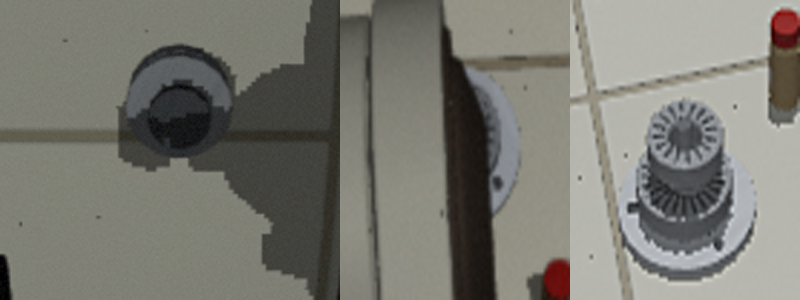

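The stack of three is good (side view, right). The cap is in the wrist crop with the knob at (320,229) full-frame, predicted (317.5,227.4), so it is at about (0.4553, 0.022).

>>> apply_moves:
  commands:
    - [0.07,-0.0005,0.002,0.03,0,0,0]
    - [0.07,0,0,0.03,0,0,0]
    - [0.07,0,0,0.03,0,0,0]
    - [0.07,0,0,0.03,0,0,0]
    - [0.07,0,0,0.02,0,0,0]
    - [0.07,0,0,0.01,0,0,0]
    - [0.07,0,0,0,0,0,0]
    - [0.07,0,0,0,0,0,0]

```text
time: 26.0
eef_pos: [0.4554, 0.0221, 0.0056]
orientation: [-0.001, 1.0, 0.0, 0.001]
force: [0.2, -0.1, 0.3]
opening: 0.07
finger_force: 0.0
```

>>> apply_moves:
  commands:
    - [0.036,0,0,0,0,0,0]
    - [0.032,0,0,0,0,0,0]
    - [0.032,0,0,0,0,0,0]
    - [0.032,0,0,0,0,0,0]

```text
time: 26.5
eef_pos: [0.4552, 0.0221, 0.0057]
orientation: [-0.001, 1.0, 0.0, 0.001]
force: [-1.1, 0.5, 5.5]
opening: 0.0404
finger_force: 34.7
```

>>> apply_moves:
  commands:
    - [0.032,0,0,-0.015,0,0,0]
    - [0.032,0,0,-0.035,0,0,0]
    - [0.032,0,0,-0.04,0,0,0]
    - [0.032,0,0,-0.035,0,0,0]
    - [0.032,0,0,0,0,0,0]
    - [0.032,0,0,0,0,0,0]

```text
time: 27.25
eef_pos: [0.4546, 0.0221, 0.1297]
orientation: [-0.001, 1.0, 0.0, -0.0]
force: [-0.3, -0.3, -1.4]
opening: 0.0403
finger_force: 35.4
```

>>> apply_moves:
  commands:
    - [0.032,-0.0428,-0.0077,0,0,0,0]
    - [0.032,-0.0428,-0.0077,0,0,0,0]
    - [0.032,-0.0428,-0.0077,0,0,0,0]
    - [0.032,-0.0428,-0.0077,0,0,0,0]
    - [0.032,0,0,0.02,0,0,0]
    - [0.032,0,0,0.015,0,0,0]
    - [0.032,0,0,0,0,0,0]
    - [0.032,0,0,0,0,0,0]

```text
time: 28.25
eef_pos: [0.6258, -0.0084, 0.0955]
orientation: [-0.001, 1.0, -0.0, 0.0]
force: [0.8, -0.2, -0.7]
opening: 0.0401
finger_force: 35.4
```

Run:
```python
from h import *
import pickle
wr('w12',[]); c=pickle.load(open('pics/w12.pkl','rb')); im=cv2.imread('pics/w12.png'); e=manip.sense()['eef_pos']
b=e[2]-.0056
for n,dz in(('knobtop',.038),('bodytop',.024)): print(n,np.round(proj(c,(e[0],e[1],b+dz),True),1))
s=cams.read_camera('side'); S=cams.calibration('side')
print('side pred knob',proj(S,(e[0],e[1],b+.038)),'bottom',proj(S,(e[0],e[1],b)),'post',proj(S,(.627,-.0087,.07)))
cv2.imwrite('pics/v12.png',np.hstack([cv2.resize(im[230:400,230:400],(400,400)),cv2.resize(s[190:270,243:323],(400,400),interpolation=cv2.INTER_CUBIC)]))
```

```text
28.25 [ 0.6258 -0.0084  0.0955] [[-1.0, -0.001, -0.001], [-0.001, 1.0, -0.0]] 0.0401
knobtop [317.  354.3]
bodytop [317.  333.1]
side pred knob (np.float64(282.5550646752831), np.float64(215.67491227883858)) bottom (np.float64(283.32634615820103), np.float64(231.34141502891)) post (np.float64(283.1742237607819), np.float64(239.35368139392386))
```

View pics/v12.png

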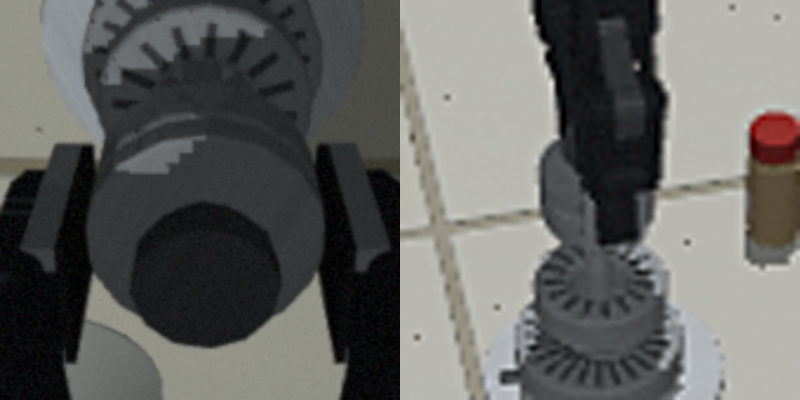

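The cap is held upright, knob at (317,348); in the side view it is centred over the post (crop x of about 597 against 600). I'll lower it.

>>> apply_moves:
  commands:
    - [0.032,-0.0007,0,0.01,0,0,0]
    - [0.032,0,0,0.006,0,0,0]
    - [0.032,0,0,0.004,0,0,0]
    - [0.032,0,0,0.003,0,0,0]
    - [0.032,0,0,0.003,0,0,0]
    - [0.032,0,0,0,0,0,0]
    - [0.032,0,0,0,0,0,0]

```text
time: 29.22
eef_pos: [0.6268, -0.0085, 0.069]
orientation: [-0.001, 1.0, 0.0, 0.0]
force: [0.4, 0.2, 0.2]
opening: 0.0401
finger_force: 35.4
```

Socket over the tip with no force; the final TCP z should be about 0.0637.

>>> apply_moves:
  commands:
    - [0.032,0,0,0.002,0,0,0]
    - [0.032,0,0,0.0015,0,0,0]
    - [0.032,0,0,0.001,0,0,0]
    - [0.032,0,0,0,0,0,0]
    - [0.032,0,0,0,0,0,0]

```text
time: 29.85
eef_pos: [0.6267, -0.0085, 0.0643]
orientation: [-0.001, 1.0, 0.0, 0.0]
force: [1.1, 0.0, -1.4]
opening: 0.0404
finger_force: 35.4
```

>>> apply_moves:
  commands:
    - [0.032,0,0,0.001,0,0,0]
    - [0.032,0,0,0,0,0,0]

```text
time: 30.1
eef_pos: [0.6269, -0.0085, 0.0637]
orientation: [-0.001, 1.0, 0.0, 0.0]
force: [-0.5, -0.7, 3.5]
opening: 0.0404
finger_force: 35.8
```

>>> apply_moves:
  commands:
    - [0.042,0,0,0,0,0,0]
    - [0.05,0,0,0,0,0,0]
    - [0.07,0,0,0,0,0,0]
    - [0.07,0,0,0,0,0,0]
    - [0.07,0,0,-0.02,0,0,0]
    - [0.07,0,0,-0.04,0,0,0]
    - [0.07,0,0,-0.05,0,0,0]
    - [0.07,0.04,0,0,0,0,0]
    - [0.07,0.04,0,0,0,0,0]
    - [0.07,0,0,0,0,0,0]

```text
time: 31.35
eef_pos: [0.5452, -0.0086, 0.1756]
orientation: [-0.001, 1.0, -0.0, 0.001]
force: [0.7, -0.7, 0.8]
opening: 0.07
finger_force: 0.0
```

Run:
```python
from h import *
s=cams.read_camera('side'); S=cams.calibration('side'); cv2.imwrite('pics/sf.png',s)
g=cv2.cvtColor(s,cv2.COLOR_BGR2GRAY)
u,v=np.round(proj(S,(.627,-.0087,.096))).astype(int); print('knob top predicted',u,v)
m=(g[v-12:v+16,u-15:u+16]<75).astype(np.uint8); n,l,st,ce=cv2.connectedComponentsWithStats(m)
for i in range(1,n):
    if st[i,4]>15: print(st[i,:4]+[u-15,v-12,0,0],st[i,4],ce[i]+[u-15,v-12])
print(manip.sense()['force'].round(1),manip.sense()['eef_pos'])
```

```text
knob top predicted 283 229
[276 227  12  14] 69 [280.88405797 234.85507246]
[287 240   7   5] 18 [290.27777778 242.61111111]
[272 241  14   4] 21 [276.80952381 243.33333333]
[ 0.1 -0.6 -0. ] [ 0.5464672  -0.00858208  0.17530185]
```

The knob appears where the seated cap predicts (x 276–288, top edge row 227). Handing in.

```bash
python3 -c "
from bench import manip
print(manip.finish_job())"
```

```text
the job is handed in; nothing more can be done
None
```

The milk filter is assembled on the tall post (wide disc, spacer, small disc, cap), each piece lowered under grip and released, and the job was handed in at about 31 s; no verdict was returned, and after release I checked the cap only by its knob's position in the side camera.

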